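# Measure the kiln shelf tile with the tape and lock the reading

## Robot

A 6-joint arm with a two-finger parallel gripper is mounted at the origin on the work surface. World frame = base frame: x ahead of the robot, y to its left, z up, the work surface at z = 0. Lengths are in m, angles in rad, forces in N, time in s.
With the tool pointing down it reaches from about 0.375 to 0.9 m from the base axis. Payload 3.1 kg.
Tool frame: the origin (TCP) lies at the very end of the fingers, on their centre line; the grasp point (between the pads) lies 19 mm behind it; z points along the fingers, y is the direction in which the jaws open and shut (so a half turn about z gives the same grasp; the last joint's range is limited). The gripper opens to 85 mm and grips with 20 to 120 N. Pads are 22 mm wide; open, the fingers measure 114 mm over their backs; the gripper's body (76 mm by 85 mm) begins 54 mm behind the grasp point. The pads swing forward as they close: fully open they stand 13 mm farther back than shut.
Start: joints at [-1.308, 0.527, 1.433, -0, 1.181, -0.178], TCP at [0.267, -0.565, 0.231] pointing down, gripper open.
Joint ranges: [-3.08, 3.08], [-0.75, 2.2], [0.22, 2.44], [-1.43, 4.57], [0, 2.65], [-2.85, 2.85]. Speed limits (rad/s): [2.79, 2.79, 3.14, 3.14, 3.14, 3.14].

## Interface

Orientations are given as a unit quaternion [x, y, z, w].
In Python, from station import manip gives the robot as it stands.
- The arm moves only by the tool send_rows, never from a script. Its argument "motion" is a list of rows, each an object with "gripper": the finger opening in mm, from 0 to 85.4; "travel": the shift along the tool's x, y, z in mm, a list of three; "rotation": the turn, a rotation vector about the tool's x, y, z in degrees, a list of three. In form: [{"gripper": gripper, "travel": [x, y, z], "rotation": [ax, ay, az]}, ...]. A call has 1 to 12 rows; each row shifts and turns the commanded pose from where the row before left it, along the tool's axes as they then stand; what a row does not reach is not made up. A row lasts 1/12 s, in which the tool goes at most 41.7 mm and 7.16 degrees, less where a joint would pass 70% of its speed; a pose out of reach is approached as far as the arm can. A call is refused whole if a number of a shift passes 41.7 or a number of a turn 7.16, either way. A call with a gripper value outside its range is refused whole. The fingers move at their own pace and stop on an object; "newtons" is the grip in N (left out, the last holds). Time passes only in rows, so rows that do not move let the fingers close. It gives the time, the measured TCP pose, the force and the opening at its end, in the units of the state.
- manip.sense(): the state, without advancing time (a new reading comes with each control period).
- manip.snapshot(name): name is "side" or "top" or "wrist"; returns the picture (420x560x3 uint8, red, green, blue); there is no depth.
- manip.calibration(name): a dict with "fx", "fy", "cx", "cy" (pixels), "cam_to_world" (4x4, takes a point from camera to world coordinates). Camera axes: x right, y down, z forward; pixel columns grow to the right and rows downward; lengths in m; the calibration is good to about 2 mm. A picture is of the moment at which its call begins: read the wrist's pose just before it. calibration takes no time and is no camera call; for the wrist camera it gives the pose at the moment of the call.
- manip.sign_off(): hands the job in, once; it reports no verdict.
The state is a dict: "t": time; "q": joint angles; "qd": joint speeds; "tau": joint torques, N m; "tcp_pos": TCP position; "tool_rot": TCP orientation; "force": force on the tool from outside, world axes, zero at the start; "ft_torque": the same for the moment, N m; "finger_gap": opening from 0.0 (shut) to 1.0 (fully open).
Only numpy, scipy, OpenCV 4.12 (cv2) and the standard library are available. Lean on these libraries where they do the work, as an engineer would, in place of code of your own. Each camera call takes 0.05 s, during which the arm holds its last target. There are 200 camera calls.

## Task

Hook the tape measure's end over the far edge of the pale kiln shelf tile and draw the case straight back over the tile, against its spring, until it stands on the wooden ware board with its front flat against the tile's near edge. With the hook still caught, push the lock button on top of the case fully down and let go. Leave the pot and the wooden rib where they are.

Things in the scene. Friction and masses are not known exactly. Their poses are not given: they have to be found in the camera images.
- tape_mid (a point): Centre of the tape measure's grey case: 80 mm long (x), 36 wide (y), 66 high (z), 0.4 kg, underside 33 mm below this point. +x points out of its flat front, 40 mm ahead (above 40 mm height the front steps back to 22 mm ahead). The yellow blade leaves the front with its underside 15 mm above the case's underside. Grip across the width, from above.
- hook_face (a point): Steel hook on the blade's end: plate 3 mm thick, 20 wide, down to 12 mm below the case's underside. This point: on its inner face (looks back at the case), 3 mm below the underside, 9 above the hook's tip, on the centre line. At rest 10 mm ahead of the case front. A spring pulls it in, 4 N at rest, 5 N drawn out 105 mm; travel 124 mm. Axes as the case.
- lock_top (a point): Centre of the top of the lock button, 26 x 20 mm, 75 mm above the case's underside when up (9 mm above the case top) and 5 mm behind tape_mid.
- tape_lock (a joint): Lock button: 0 = up (blade free), about 0.005 m = fully down (a catch then holds the blade at its reading, with up to 3 mm of play). Stiff: takes a push of 7 to 8 N straight down and stays where it is left.
- tile_far (a point): Middle of the far upper edge of the kiln shelf tile. The tile, pale ceramic, 115 mm deep (x), 230 mm wide (y), 14 mm thick, lies fixed on a wooden ware board, top 36 mm above the table; its far edge overhangs the board by 15 mm with free space below. +x points out of the far edge, z up.
- tile_near (a point): Middle of the near upper edge of the tile, 115 mm behind tile_far, same axes. From here the ware board, 270 mm wide, runs on 122 mm in -x as a flat ledge, 14 mm below the tile's top and 22 mm above the table.
- block: White plaster block, fixed, 130 x 80 x 35 mm high, on which the tape measure starts, facing along the block's +x. Origin: centre of underside. The tape's hook hangs over the block's +x edge.
- pot_mid (a point): Small terracotta pot, 60 mm wide, 70 mm high, standing on the tile near its +y end (about 80 mm from the middle). This point is at its centre, half-way up. To be left alone.
- rib_mid (a point): Dark wooden rib, 80 x 40 x 8 mm, lying on the ware board near its -y end (about 110 mm from the middle). This point is its centre. To be left alone.
Things that resemble listed ones, but are neither listed nor needed, are in the scene too. Leave any turquoise look-alike of the part that bears tape_mid alone.

How it is judged:
On the way, in this order (a step that is already met when the one before it is completed fails the run):
1. the hook is caught on the tile's far edge and the blade drawn out by more than 40 mm (x of hook_face in the frame of tile_far between -0.004 and 0.004 m and y of hook_face in the frame of tile_far between -0.1 and 0.1 m and z of hook_face in the frame of tile_far below 0.002 m and x of hook_face in the frame of tape_mid above 0.09 m), for 0.2 s.
2. the case stands on the ware board with its front against the tile's near edge, hook on the far edge, button still up (x of hook_face in the frame of tile_far between -0.004 and 0.004 m and y of hook_face in the frame of tile_far between -0.1 and 0.1 m and z of hook_face in the frame of tile_far below 0.002 m and x of hook_face in the frame of tape_mid between 0.151 and 0.16 m and x of tape_mid in the frame of tile_near between -0.045 and -0.036 m and z of tape_mid in the frame of tile_near between 0.015 and 0.023 m and angle between tape_mid's own z axis and vertical below 0.08 rad and angle between the x axis of tape_mid and the x axis of tile_far, either way round below 0.09 rad and value of joint tape_lock below 0.002 m), for 0.2 s.
3. the lock button is down (value of joint tape_lock above 0.004 m), for 0.2 s.
At the end, for the whole second after the job is handed in: The case stands upright on the ware board, its front within 5 mm of the tile's near edge and square to it (5 degrees), the hook within 4 mm of the far edge and below the tile's top, drawn length 115 mm within 5 mm, lock button down over 4 mm, all at rest and released (x of hook_face in the frame of tile_far between -0.004 and 0.004 m and y of hook_face in the frame of tile_far between -0.1 and 0.1 m and z of hook_face in the frame of tile_far below 0.002 m and x of hook_face in the frame of tape_mid between 0.151 and 0.16 m and x of tape_mid in the frame of tile_near between -0.045 and -0.036 m and z of tape_mid in the frame of tile_near between 0.015 and 0.023 m and angle between tape_mid's own z axis and vertical below 0.08 rad and angle between the x axis of tape_mid and the x axis of tile_far, either way round below 0.09 rad and value of joint tape_lock above 0.004 m and velocity of joint tape_lock below 0.01 m/s); the robot touches nothing.
It fails at once if the pot is knocked over or shifted more than 20 mm (distance of pot_mid from where it was at the start of the episode above 0.02 m).
It fails at once if the wooden rib is shifted more than 20 mm (distance of rib_mid from where it was at the start of the episode above 0.02 m).
It also fails if it takes over 53 s, if anything falls off the work surface, if the arm or the gripper's body presses on something with over 40 N, if the wrist force passes 120 N, or if a joint passes its speed limit or range.

## Working session

There is one attempt and no reset: what is moved stays moved. The work goes in short steps, Python scripts to look and compute and a tool call to move; the robot and the scene stay as the last step left them, time stands still between calls to the robot, and variables do not carry over. Pictures are saved under pics/ and viewed, about 8 in all and at most 12, crops included, and the job is handed in when it is done.

Besides the shell and the picture viewer there is one more tool, called after "Emit:" by a JSON object that holds its "api" and its "payload". send_rows: Moves the arm, as the interface text tells. Its arguments: {"type":"object","properties":{"motion":{"type":"array","items":{"type":"object","properties":{"gripper":{"type":"number"},"travel":{"type":"array","items":{"type":"number"}},"rotation":{"type":"array","items":{"type":"number"}}}}},"newtons":{"type":"number"}},"required":["motion"]}

```bash
mkdir -p pics
python3 - <<'E'
from station import manip
import cv2,numpy as np
s=manip.sense();print(s['t'],s['tcp_pos'],s['tool_rot'],s['finger_gap'])
for n in('side','top','wrist'):
    i=manip.snapshot(n);cv2.imwrite(f'pics/{n}0.png',i[:,:,::-1]);c=manip.calibration(n);print(n,c['fx'],c['fy'],c['cx'],c['cy']);print(np.round(c['cam_to_world'],4).tolist())
a=[cv2.imread(f'pics/{n}0.png') for n in('side','top')]
E
```

```text
0.0 [ 0.26651555 -0.56454062  0.23035216] [ 9.75811422e-01  2.18611369e-01 -2.62934516e-05 -1.06653968e-03] 1.0022156700618128
side 517.1692207584816 517.1692207584816 281.35198764504105 205.938715556328
[[-0.8021, -0.4578, 0.3834, 0.1803], [-0.5972, 0.6166, -0.513, 0.5349], [-0.0016, -0.6404, -0.768, 0.8592], [0.0, 0.0, 0.0, 1.0]]
top 429.03140149333404 429.03140149333404 277.14810592830094 211.2619126363499
[[-0.0154, -0.9861, 0.1656, 0.3987], [-0.9999, 0.0145, -0.0067, 0.0286], [0.0042, -0.1657, -0.9862, 0.9514], [0.0, 0.0, 0.0, 1.0]]
wrist 347.0014003404096 347.0014003404096 282.6341919395579 210.64433477173674
[[0.4261, -0.8726, -0.2389, 0.3281], [-0.9047, -0.4118, -0.1095, -0.5364], [-0.0028, 0.2628, -0.9648, 0.3728], [0.0, 0.0, 0.0, 1.0]]
```

View pics/top0.png

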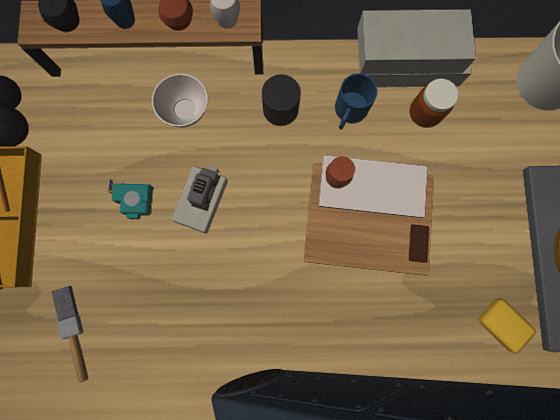

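View pics/side0.png

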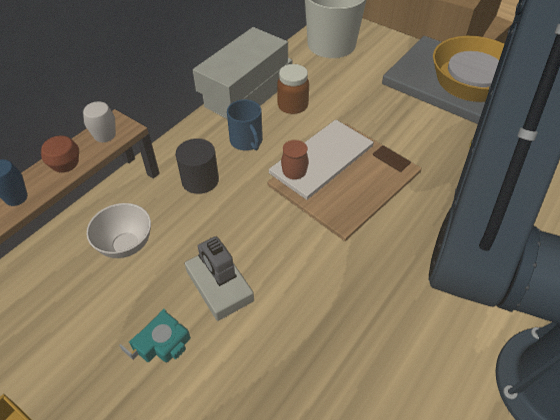

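The top view shows the grey tape on the plaster block at (202,187). The turquoise look-alike lies at (132,199), the tile spans (320..427, 156..215), the pot is at (341,172) and the rib at (419,243). I choose the grey one on the white block and check it in close crops.

Run:
```python
import cv2,numpy as np
t=cv2.imread('pics/top0.png');s=cv2.imread('pics/side0.png')
a=cv2.resize(t[155:240,165:240],None,fx=5,fy=5,interpolation=2)   #375x425
b=cv2.resize(s[225:325,175:260],None,fx=4.25,fy=4.25,interpolation=2)
b=b[:425]
cv2.imwrite('pics/c1.png',np.hstack([a,b]))
c=cv2.resize(t[145:285,295:445],None,fx=4,fy=4,interpolation=2)
cv2.imwrite('pics/c2.png',c)
```

```text
(no output)
```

View pics/c1.png

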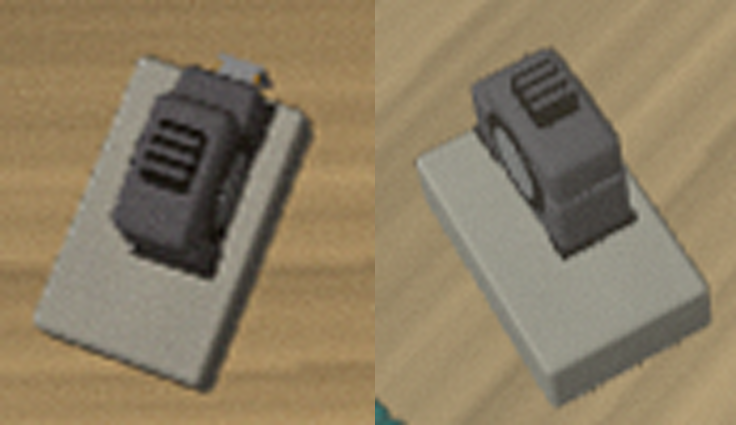

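View pics/c2.png

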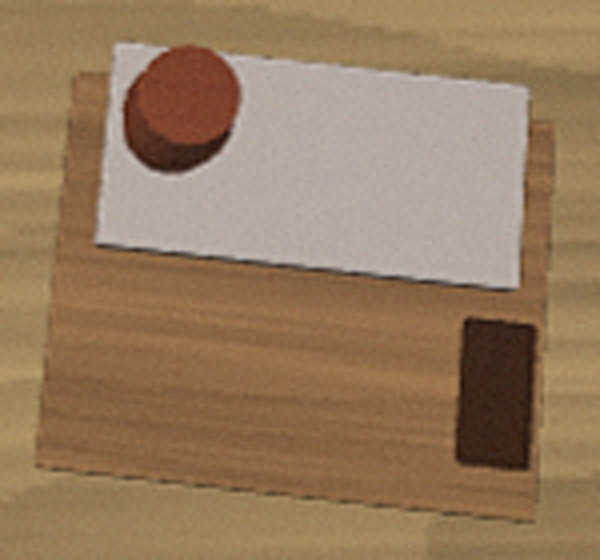

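The crops confirm the grey case with its ribbed button (button at about (172,155), left crop) and the hook over the block's edge at (245,68). The second crop shows the tile corners at (115,44), (528,88), (518,290) and (97,244).

```bash
cat > h.py <<'E'
from station import manip
import numpy as np
from scipy.spatial.transform import Rotation as R
def ray(n,uv,z):
    c=manip.calibration(n);M=np.array(c['cam_to_world'])
    d=M[:3,:3]@[(uv[0]-c['cx'])/c['fx'],(uv[1]-c['cy'])/c['fy'],1]
    return M[:3,3]+d*(z-M[2,3])/d[2]
def crop(p,o,s): return (np.array(p)+.5)/s-.5+np.array(o)
E
python3 - <<'E'
from h import *
f=lambda p,z:ray('top',crop(p,(165,155),5),z)
g=lambda p,z:ray('top',crop(p,(295,145),4),z)
b=[f(p,.035)for p in[(145,62),(308,112),(205,385),(40,322)]]
print('block',np.round(b,4),np.mean(b,0),[np.linalg.norm(b[i]-b[i-1]) for i in range(4)])
d=(b[0]+b[1]-b[2]-b[3]);print('yaw',np.degrees(np.arctan2(d[1],d[0])))
w=b[0]-b[1];print('yaw w',np.degrees(np.arctan2(-w[0],w[1])))
print('btn',f((172,155),.110), 'side',ray('side',crop((545-375,85),(175,225),4.25)*1.,.110))
r=[f((130,250),.035),f((213,275),.035)];print('rear',r,np.linalg.norm(r[0]-r[1]))
t=[g(p,.036)for p in[(115,44),(528,88),(518,290),(97,244)]]
print('tile',np.round(t,4),[np.linalg.norm(t[i]-t[i-1]) for i in range(4)])
print('far',(t[0]+t[1])/2,'near',(t[2]+t[3])/2)
for d in(t[0]+t[1]-t[2]-t[3],):print(np.degrees(np.arctan2(d[1],d[0])))
for w in(t[0]-t[1],t[3]-t[2]):print(np.degrees(np.arctan2(-w[0],w[1])))
print('pot',g((190,95),.106),'rib',g((497,393),.03))
s=manip.sense();print(R.from_quat(s['tool_rot']).as_matrix().round(3))
E
```

```text
block [[0.6541 0.2048 0.035 ]
 [0.6305 0.133  0.035 ]
 [0.5106 0.1767 0.035 ]
 [0.539  0.2481 0.035 ]] [0.5835392  0.19063243 0.035     ] [np.float64(0.12302647727844869), np.float64(0.07564865698513039), np.float64(0.12760805595587787), np.float64(0.0769063395693604)]
yaw -20.31328856799237
yaw w -18.233575403540424
btn [0.59453284 0.17890432 0.11      ] side [0.59608215 0.17683256 0.11      ]
rear [array([0.57001074, 0.20989197, 0.035     ]), array([0.55847077, 0.17377401, 0.035     ])] 0.03791672345362413
tile [[ 0.6758 -0.0819  0.036 ]
 [ 0.6474 -0.3088  0.036 ]
 [ 0.5349 -0.2952  0.036 ]
 [ 0.5635 -0.0684  0.036 ]] [np.float64(0.11306800587284584), np.float64(0.2287313991660204), np.float64(0.11331723781690155), np.float64(0.22860525203974708)]
far [ 0.66157296 -0.19534246  0.036     ] near [ 0.54919848 -0.18175785  0.036     ]
-6.8928659363014635
-7.121821112961824
-7.184413599034338
pot [ 0.62715738 -0.11066705  0.106     ] rib [ 0.47989774 -0.28190512  0.03      ]
[[ 0.904  0.427 -0.   ]
 [ 0.427 -0.904  0.002]
 [ 0.    -0.002 -1.   ]]
```

Emit:
{"api": "send_rows", "payload": {"motion": [{"travel": [31,-26,0]},{"travel": [31,-26,0]},{"travel": [31,-26,0]},{"travel": [31,-26,0]},{"travel": [31,-26,0]},{"travel": [31,-26,0]},{"travel": [31,-26,0]},{"travel": [31,-26,0]},{"travel": [31,-26,0]},{"travel": [31,-26,0]}]}}

```text
validation failed for argument at $.mo...
```

Emit:
{"api": "send_rows", "payload": {"motion": [{"travel": [31,-26,0]},{"travel": [31,-26,0]},{"travel": [31,-26,0]},{"travel": [31,-26,0]},{"travel": [31,-26,0]},{"travel": [31,-26,0]},{"travel": [31,-26,0]},{"travel": [31,-26,0]},{"travel": [31,-26,0]},{"travel": [31,-26,0]}]}}

```text
validation failed for argument at $.mo...
```

Emit:
{"api": "send_rows", "payload": {"motion": [{"rotation": [0,0,7.1]},{"rotation": [0,0,7.1]},{"rotation": [0,0,7.1]},{"rotation": [0,0,7.1]},{"rotation": [0,0,7.1]},{"rotation": [0,0,7.1]},{"travel": [0,0,0]}]}}

```text
validation failed for argument at $.mo...
```

Run:
```python
from h import *
import cv2
s=manip.sense();i=manip.snapshot('wrist');t=manip.snapshot('top')
print(s['t'],s['tcp_pos'],s['force'],R.from_quat(s['tool_rot']).as_matrix().round(4),s['q'])
cv2.imwrite('pics/w1.png',i[:,:,::-1])
c=manip.calibration('wrist');print(np.round(c['cam_to_world'],4).tolist())
```

```text
0.15 [ 0.26651267 -0.56472736  0.23055722] [ 0.31841517 -0.23342546 -0.25654635] [[ 9.044e-01  4.266e-01 -5.000e-04]
 [ 4.266e-01 -9.044e-01  1.600e-03]
 [ 3.000e-04 -1.700e-03 -1.000e+00]] [-1.30854708e+00  5.28266395e-01  1.43358518e+00 -2.60829316e-05
  1.18142310e+00 -1.78507267e-01]
[[0.4261, -0.8726, -0.2388, 0.3281], [-0.9047, -0.4116, -0.1101, -0.5365], [-0.0022, 0.2629, -0.9648, 0.3731], [0.0, 0.0, 0.0, 1.0]]
```

View pics/w1.png

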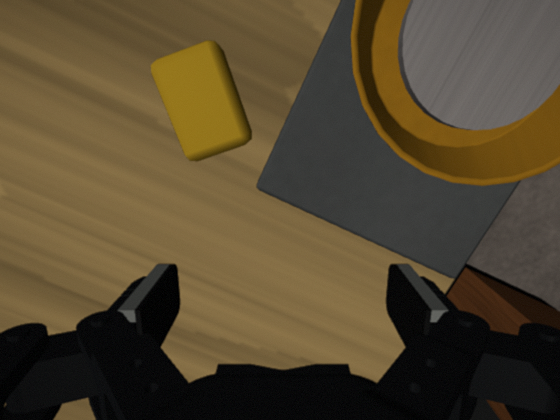

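The moves were refused because every key has to be given, so the arm still stands at the start and this picture shows only the sponge and tray there. I'll resend with full rows.

Emit:
{"api": "send_rows", "payload": {"motion": [{"gripper": 85,"travel": [31,-26,0],"rotation": [0,0,0]},{"gripper": 85,"travel": [31,-26,0],"rotation": [0,0,0]},{"gripper": 85,"travel": [31,-26,0],"rotation": [0,0,0]},{"gripper": 85,"travel": [31,-26,0],"rotation": [0,0,0]},{"gripper": 85,"travel": [31,-26,0],"rotation": [0,0,0]},{"gripper": 85,"travel": [31,-26,0],"rotation": [0,0,0]},{"gripper": 85,"travel": [31,-26,0],"rotation": [0,0,0]},{"gripper": 85,"travel": [31,-26,0],"rotation": [0,0,0]},{"gripper": 85,"travel": [31,-26,0],"rotation": [0,0,0]},{"gripper": 85,"travel": [31,-26,0],"rotation": [0,0,0]}]}}

```text
t: 1.08
tcp_pos: [0.4366, -0.196, 0.2315]
tool_rot: [0.976, 0.218, 0.0, 0.0]
force: [0.4, -0.2, -0.5]
finger_gap: 0.993
```

Emit:
{"api": "send_rows", "payload": {"motion": [{"gripper": 85,"travel": [31,-26,0],"rotation": [0,0,0]},{"gripper": 85,"travel": [31,-26,0],"rotation": [0,0,0]},{"gripper": 85,"travel": [31,-26,0],"rotation": [0,0,0]},{"gripper": 85,"travel": [31,-26,0],"rotation": [0,0,0]},{"gripper": 85,"travel": [31,-26,0],"rotation": [0,0,0]},{"gripper": 85,"travel": [31,-26,0],"rotation": [0,0,0]},{"gripper": 85,"travel": [31,-26,0],"rotation": [0,0,0]},{"gripper": 85,"travel": [31,-26,0],"rotation": [0,0,0]},{"gripper": 85,"travel": [31,-26,0],"rotation": [0,0,0]},{"gripper": 85,"travel": [31,-26,0],"rotation": [0,0,0]}]}}

```text
t: 1.92
tcp_pos: [0.6059, 0.1717, 0.2312]
tool_rot: [0.976, 0.219, -0.0, 0.0]
force: [1.0, -0.7, -0.1]
finger_gap: 0.995
```

Emit:
{"api": "send_rows", "payload": {"motion": [{"gripper": 85,"travel": [0,0,0],"rotation": [0,0,7.1]},{"gripper": 85,"travel": [0,0,0],"rotation": [0,0,7.1]},{"gripper": 85,"travel": [0,0,0],"rotation": [0,0,7.1]},{"gripper": 85,"travel": [0,0,0],"rotation": [0,0,7.1]},{"gripper": 85,"travel": [0,0,0],"rotation": [0,0,7.1]},{"gripper": 85,"travel": [0,0,0],"rotation": [0,0,7.1]},{"gripper": 85,"travel": [0,0,0],"rotation": [0,0,1.7]}]}}

```text
t: 2.5
tcp_pos: [0.6054, 0.1697, 0.2311]
tool_rot: [0.986, -0.168, -0.0, 0.0]
force: [-0.2, 0.2, 1.2]
finger_gap: 0.996
```

Run:
```python
from h import *
import cv2
s=manip.sense();i=manip.snapshot('wrist')
m=R.from_quat(s['tool_rot']).as_matrix()
print(s['t'],s['tcp_pos'],s['force'],m.round(4),s['q'],np.degrees(np.arctan2(m[1,0],m[0,0])))
cv2.imwrite('pics/w2.png',i[:,:,::-1])
c=manip.calibration('wrist');print(np.round(c['cam_to_world'],4).tolist())
```

```text
2.5 [0.60542039 0.1696563  0.2311088 ] [-0.16489416  0.16479782  1.18514064] [[ 9.438e-01 -3.306e-01 -4.000e-04]
 [-3.306e-01 -9.438e-01 -0.000e+00]
 [-4.000e-04  2.000e-04 -1.000e+00]] [9.57460070e-02 5.33026546e-01 1.42266231e+00 4.32694912e-06
 1.18632154e+00 2.00351972e+00] -19.307476920293134
[[-0.3295, -0.9106, -0.2494, 0.6696], [-0.9442, 0.3174, 0.0885, 0.1477], [-0.0015, 0.2646, -0.9644, 0.3734], [0.0, 0.0, 0.0, 1.0]]
```

View pics/w2.png

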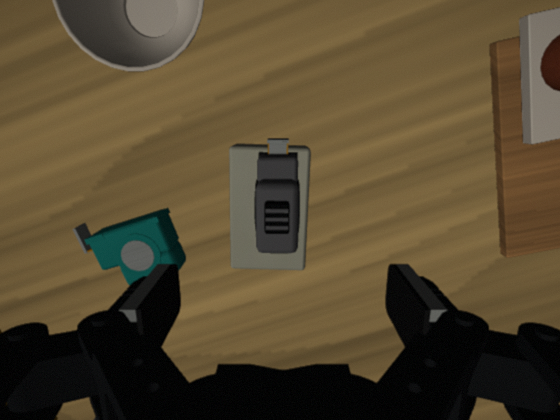

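The wrist view shows the grey case at (257–299, 152–252), the button centre at (277,218) and the hook at (279,146). The block's corners are (231,146), (310,147), (304,268) and (231,268).

Run:
```python
from h import *
import cv2
f=lambda p,z:ray('wrist',p,z)
an=lambda d:np.degrees(np.arctan2(d[1],d[0]))
b=[f(p,.035)for p in[(231,146),(310,147),(304,268),(231,268)]]
print('block',np.mean(b,0),an(b[0]+b[1]-b[2]-b[3]),[an(b[0]-b[3]),an(b[1]-b[2])],[np.linalg.norm(b[i]-b[i-1]) for i in range(4)])
B=f((277,218),.110);H=f((279,140),.052);F=f((278,153.5),.075);print('btn',B,'hookouter top',H,'front shelf',F, an(H-B),an(F-B),np.linalg.norm((H-B)[:2]),np.linalg.norm((F-B)[:2]))
i=cv2.imread('pics/w2.png');cv2.imwrite('pics/w2c.png',cv2.resize(i[130:280,215:325],None,fx=4,fy=4,interpolation=2))
```

```text
block [0.58715586 0.19170137 0.035     ] -21.20664976820949 [np.float64(-21.492305705455063), np.float64(-20.91865354776229)] [np.float64(0.1276091501459227), np.float64(0.07602941060482062), np.float64(0.12657219533640834), np.float64(0.07733092042190008)]
btn [0.59727743 0.17810365 0.11      ] hookouter top [0.6505106  0.15839442 0.052     ] front shelf [0.64148977 0.16219273 0.075     ] -20.31673902226024 -19.792541859704265 0.056764638649219844 0.04698816937539625
```

View pics/w2c.png

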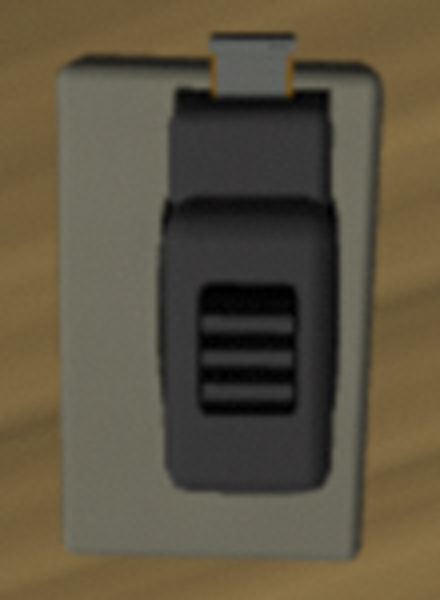

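The crop confirms the button at full-frame (276.6,217.1) and the hook squarely over the block's edge, with yaw about -20.5°. Now I descend and grip.

Emit:
{"api": "send_rows", "payload": {"motion": [{"gripper": 85,"travel": [-7,-4.7,20],"rotation": [0,0,1.2]},{"gripper": 85,"travel": [0,0,35],"rotation": [0,0,0]},{"gripper": 85,"travel": [0,0,35],"rotation": [0,0,0]},{"gripper": 85,"travel": [0,0,35],"rotation": [0,0,0]},{"gripper": 85,"travel": [0,0,30],"rotation": [0,0,0]},{"gripper": 85,"travel": [0,0,15],"rotation": [0,0,0]},{"gripper": 85,"travel": [0,0,9],"rotation": [0,0,0]},{"gripper": 85,"travel": [0,0,0],"rotation": [0,0,0]}], "newtons": 60}}

```text
t: 3.22
tcp_pos: [0.5991, 0.1761, 0.0501]
tool_rot: [0.984, -0.176, -0.002, 0.001]
force: [0.2, 0.7, 0.4]
finger_gap: 0.997
```

Emit:
{"api": "send_rows", "payload": {"motion": [{"gripper": 20,"travel": [0,0,0],"rotation": [0,0,0]},{"gripper": 20,"travel": [0,0,0],"rotation": [0,0,0]},{"gripper": 20,"travel": [0,0,0],"rotation": [0,0,0]},{"gripper": 20,"travel": [0,0,0],"rotation": [0,0,0]},{"gripper": 20,"travel": [0,0,0],"rotation": [0,0,0]},{"gripper": 20,"travel": [0,0,0],"rotation": [0,0,0]},{"gripper": 20,"travel": [0,0,0],"rotation": [0,0,0]},{"gripper": 20,"travel": [0,0,0],"rotation": [0,0,0]}], "newtons": 60}}

```text
t: 3.88
tcp_pos: [0.6015, 0.1763, 0.054]
tool_rot: [0.984, -0.176, 0.001, -0.0]
force: [-0.1, -0.6, 6.6]
finger_gap: 0.415
```

Gripped at a 35 mm opening, which matches the 36 mm case. Lifting.

Emit:
{"api": "send_rows", "payload": {"motion": [{"gripper": 20,"travel": [0,0,-10],"rotation": [0,0,0]},{"gripper": 20,"travel": [0,0,-20],"rotation": [0,0,0]},{"gripper": 20,"travel": [0,0,-30],"rotation": [0,0,0]},{"gripper": 20,"travel": [0,0,-40],"rotation": [0,0,0]},{"gripper": 20,"travel": [0,0,-30],"rotation": [0,0,0]},{"gripper": 20,"travel": [0,0,-10],"rotation": [0,0,0]},{"gripper": 20,"travel": [0,0,0],"rotation": [0,0,0]}]}}

```text
t: 4.47
tcp_pos: [0.6019, 0.1766, 0.1952]
tool_rot: [0.984, -0.176, 0.003, -0.001]
force: [-0.9, 0.1, -5.8]
finger_gap: 0.413
```

Run:
```python
from h import *
import cv2
s=manip.sense();i=manip.snapshot('wrist');j=manip.snapshot('side')
m=R.from_quat(s['tool_rot']).as_matrix()
print(s['t'],s['tcp_pos'],s['force'],s['finger_gap'],np.degrees(np.arctan2(m[1,0],m[0,0])),m[:,2])
cv2.imwrite('pics/w3.png',np.hstack([i[:,140:420],cv2.resize(j[120:330,120:370],(500,420))])[:,:,::-1])
```

```text
4.4667 [0.60189689 0.17663452 0.19519296] [-0.9418572   0.10257676 -5.80405065] 0.4126069507875639 -20.239810375757713 [ 5.86884757e-03  7.77732580e-04 -9.99982476e-01]
```

View pics/w3.png

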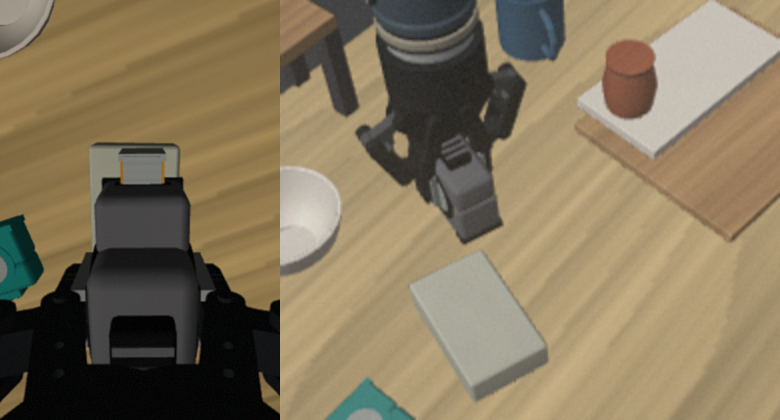

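The case hangs level in the gripper with the hook ahead at wrist (281,150), and the block is empty. The pot and tile are untouched. I'll work out the hook offset and the route.

Run:
```python
from h import *
s=manip.sense();m=R.from_quat(s['tool_rot']).as_matrix();p=np.array(s['tcp_pos'])
u=p[2]-.019
for px,z in[((259.5,151),.017),((302.5,151),.017),((244,187),.040),((328,187),.040)]:
    print(px,(m.T@(ray('wrist',px,u+z)-p)*1e3).round(1))
a=np.radians(-7.05);ex=np.array([np.cos(a),np.sin(a)]);ey=np.array([-ex[1],ex[0]])
far=np.array([.662,-.1955])
for xo in(-.115-.04,-.05+.012,): 
    T=far+ex*xo+ey*-.012; print(xo,T)
T=far+ex*-.038+ey*-.012;d=T-p[:2];print('delta tool now',m[:2,:2].T@d*1e3)
```

```text
(259.5, 151) [ 53.7 -10.2   1.8]
(302.5, 151) [53.7  7.5  1.8]
(244, 187) [ 43.3 -14.4 -21.2]
(328, 187) [ 43.3  15.5 -21.1]
-0.155 [ 0.50669906 -0.18838528]
-0.038000000000000006 [ 0.62281448 -0.20274533]
delta tool now [153.66109375 347.1903269 ]
```

Run:
```python
import cv2
g=cv2.cvtColor(cv2.imread('pics/w3.png'),6)
for r in(147,150,153,156):print(r,g[r,85:190].tolist())
print('col142',g[135:200,142].tolist())
for r in(205,225):print(r,g[r,85:200].tolist())
```

```text
147 [123, 122, 122, 120, 117, 122, 122, 114, 114, 114, 113, 112, 111, 113, 112, 110, 111, 111, 109, 112, 111, 110, 111, 109, 110, 110, 111, 111, 110, 108, 109, 110, 110, 110, 108, 110, 108, 103, 103, 101, 103, 104, 103, 101, 102, 101, 102, 101, 101, 104, 99, 93, 90, 87, 89, 86, 87, 89, 87, 86, 88, 87, 87, 87, 87, 84, 85, 87, 85, 87, 85, 86, 84, 86, 83, 83, 83, 84, 100, 103, 102, 101, 102, 102, 102, 101, 100, 99, 100, 100, 100, 90, 75, 79, 103, 123, 126, 126, 125, 126, 127, 124, 121, 125, 123]
150 [122, 122, 121, 121, 136, 141, 139, 139, 137, 137, 136, 136, 137, 136, 137, 136, 138, 135, 136, 136, 136, 136, 136, 136, 135, 135, 136, 138, 135, 136, 136, 136, 138, 139, 132, 96, 54, 35, 34, 36, 36, 36, 38, 36, 35, 38, 35, 37, 36, 34, 35, 36, 38, 38, 35, 36, 37, 37, 36, 36, 38, 37, 37, 36, 37, 37, 36, 38, 37, 34, 38, 35, 37, 37, 37, 35, 35, 34, 59, 95, 130, 139, 136, 138, 136, 135, 137, 137, 138, 136, 135, 126, 108, 86, 77, 104, 121, 123, 122, 123, 121, 121, 122, 121, 123]
153 [124, 124, 123, 121, 133, 140, 140, 138, 136, 137, 135, 135, 136, 136, 135, 137, 136, 135, 136, 135, 137, 135, 134,
[... 1462 characters left out ...]
8, 67, 67, 66, 69, 68, 65, 68, 66, 68, 66, 67, 67, 67, 68, 66, 68, 67, 68, 66, 67, 67, 69, 67, 70, 67, 67, 67, 68, 69, 69, 68, 69, 66, 63, 56, 52, 52, 44, 40, 33, 34, 71, 108, 112, 115, 110, 109, 108, 109, 111, 109]
225 [127, 124, 126, 127, 125, 124, 132, 137, 138, 128, 85, 66, 73, 71, 74, 73, 69, 72, 70, 70, 72, 70, 69, 71, 71, 70, 70, 72, 72, 71, 71, 70, 72, 72, 72, 73, 70, 72, 72, 70, 70, 73, 72, 70, 72, 72, 71, 73, 70, 70, 72, 70, 71, 72, 71, 71, 72, 72, 72, 70, 69, 74, 70, 69, 71, 72, 71, 73, 72, 73, 71, 70, 70, 72, 74, 72, 71, 71, 73, 72, 70, 72, 71, 71, 72, 73, 71, 72, 72, 71, 71, 72, 70, 70, 72, 71, 67, 63, 57, 52, 46, 43, 35, 30, 60, 115, 129, 127, 124, 127, 125, 125, 127, 126, 127]
```

Emit:
{"api": "send_rows", "payload": {"motion": [{"gripper": 20,"travel": [15.4,34.7,0],"rotation": [0,0,0]},{"gripper": 20,"travel": [15.4,34.7,0],"rotation": [0,0,0]},{"gripper": 20,"travel": [15.4,34.7,0],"rotation": [0,0,0]},{"gripper": 20,"travel": [15.4,34.7,0],"rotation": [0,0,0]},{"gripper": 20,"travel": [15.4,34.7,0],"rotation": [0,0,0]},{"gripper": 20,"travel": [15.4,34.7,0],"rotation": [0,0,0]},{"gripper": 20,"travel": [15.4,34.7,0],"rotation": [0,0,0]},{"gripper": 20,"travel": [15.4,34.7,0],"rotation": [0,0,0]},{"gripper": 20,"travel": [15.4,34.7,0],"rotation": [0,0,0]},{"gripper": 20,"travel": [15.4,34.7,0],"rotation": [0,0,0]}]}}

```text
t: 5.4
tcp_pos: [0.6225, -0.2033, 0.188]
tool_rot: [0.984, -0.176, -0.004, -0.001]
force: [0.9, 0.7, -5.0]
finger_gap: 0.416
```

Emit:
{"api": "send_rows", "payload": {"motion": [{"gripper": 20,"travel": [0,0,0],"rotation": [0,0,-6.6]},{"gripper": 20,"travel": [0,0,0],"rotation": [0,0,-6.6]},{"gripper": 20,"travel": [0,0,25],"rotation": [0,0,0]},{"gripper": 20,"travel": [0,0,25],"rotation": [0,0,0]},{"gripper": 20,"travel": [0,0,25],"rotation": [0,0,0]},{"gripper": 20,"travel": [0,0,15],"rotation": [0,0,0]},{"gripper": 20,"travel": [0,0,0],"rotation": [0,0,0]}]}}

```text
t: 5.98
tcp_pos: [0.6193, -0.1998, 0.0942]
tool_rot: [0.998, -0.062, -0.008, -0.003]
force: [-1.0, 0.9, -6.5]
finger_gap: 0.413
```

Run:
```python
from h import *
import cv2
s=manip.sense();i=manip.snapshot('wrist')
m=R.from_quat(s['tool_rot']).as_matrix()
print(s['t'],s['tcp_pos'],s['force'],s['finger_gap'],np.degrees(np.arctan2(m[1,0],m[0,0])),m[:,2])
cv2.imwrite('pics/w4.png',i[:,:,::-1])
a=np.radians(-7.05);ex=np.array([np.cos(a),np.sin(a)]);ey=np.array([-ex[1],ex[0]])
d=np.array(s['tcp_pos'][:2])-[.662,-.1955];print('tcp in far frame',d@ex,d@ey)
```

```text
5.9833 [ 0.6193223  -0.19984934  0.09420889] [-0.99394751  0.86650184 -6.50468009] 0.41254399718434404 -7.063184778402737 [-0.01470929  0.00776141 -0.99986169]
tcp in far frame -0.04182121383710114 -0.0095545202007114
```

View pics/w4.png

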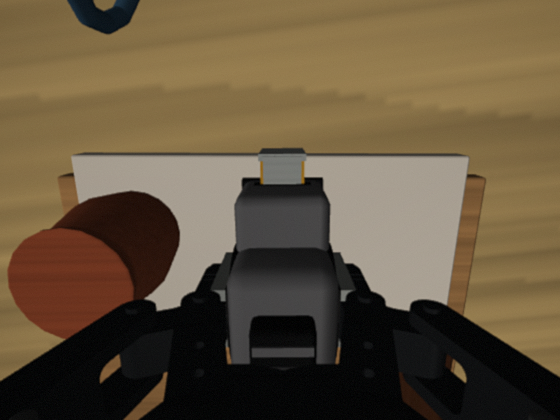

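The wrist view shows the tile's far edge at row 155 (corners (75,154) and (466,155)), square to the case. The hook is at (282,152) and the pot sits well to the left. Refining the far edge.

Run:
```python
from h import *
import cv2
s=manip.sense();m=R.from_quat(s['tool_rot']).as_matrix();p=np.array(s['tcp_pos'])
g=cv2.cvtColor(cv2.imread('pics/w4.png'),6).astype(int)
for c in(110,200,360,430):print(c,g[146:164,c].tolist())
L=ray('wrist',(75,154.5),.036);Rr=ray('wrist',(466,155),.036);d=L-Rr
print(L,Rr,np.linalg.norm(d),'yaw',np.degrees(np.arctan2(-d[0],d[1])),'mid',(L+Rr)/2, 'in tool',m.T@(L-p),m.T@(Rr-p))
print(p,R.from_matrix(m).as_rotvec(),m[:,2])
```

```text
110 [120, 119, 122, 120, 121, 116, 93, 63, 64, 106, 137, 154, 157, 157, 157, 157, 157, 159]
200 [118, 118, 115, 118, 116, 114, 101, 67, 61, 99, 132, 153, 159, 160, 160, 159, 160, 160]
360 [109, 108, 108, 109, 110, 113, 107, 74, 53, 76, 118, 145, 158, 160, 161, 160, 158, 160]
430 [106, 108, 108, 111, 113, 112, 108, 80, 57, 66, 112, 140, 155, 159, 159, 158, 160, 159]
[ 0.68110336 -0.08558562  0.036     ] [ 0.65298117 -0.31056061  0.036     ] 0.2267258381850837 yaw -7.125096109503763 mid [ 0.66704226 -0.19807312  0.036     ] in tool [ 0.04618235 -0.12126717  0.06074607] [0.04590404 0.10545641 0.05977107]
[ 0.6210234  -0.20060562  0.09674057] [-3.13059902  0.19301563  0.01727989] [-0.01068937  0.00566999 -0.99992679]
```

Emit:
{"api": "send_rows", "payload": {"motion": [{"gripper": 20,"travel": [10,0,0],"rotation": [0,0,0]},{"gripper": 20,"travel": [0,0,10],"rotation": [0,0,0]},{"gripper": 20,"travel": [0,0,10],"rotation": [0,0,0]},{"gripper": 20,"travel": [0,0,10],"rotation": [0,0,0]},{"gripper": 20,"travel": [0,0,0],"rotation": [0,0,0]},{"gripper": 20,"travel": [0,0,0],"rotation": [0,0,0]},{"gripper": 20,"travel": [0,0,0],"rotation": [0,0,0]}]}}

```text
t: 6.62
tcp_pos: [0.6346, -0.2037, 0.0722]
tool_rot: [0.998, -0.061, -0.0, -0.0]
force: [0.1, -0.0, -5.3]
finger_gap: 0.414
```

```bash
cat >> h.py <<'E'
def st():
    s=manip.sense();m=R.from_quat(s['tool_rot']).as_matrix()
    print(s['t'],np.round(s['tcp_pos'],4),np.round(s['force'],1),np.round(s['ft_torque'],2),round(s['finger_gap'],3),np.degrees(np.arctan2(m[1,0],m[0,0])).round(2),m[:,2].round(4))
    return s,m
E
python3 -c "
from h import *
st()"
```

```text
6.6167 [ 0.6346 -0.2037  0.0722] [ 0.1 -0.  -5.3] [ 0.01 -0.01  0.02] 0.414 -7.05 [-4.e-04  2.e-04 -1.e+00]
```

Emit:
{"api": "send_rows", "payload": {"motion": [{"gripper": 20,"travel": [0,0,5],"rotation": [0,0,0]},{"gripper": 20,"travel": [0,0,5],"rotation": [0,0,0]},{"gripper": 20,"travel": [0,0,0],"rotation": [0,0,0]},{"gripper": 20,"travel": [0,0,0],"rotation": [0,0,0]},{"gripper": 20,"travel": [0,0,0],"rotation": [0,0,0]}]}}

```text
t: 7.03
tcp_pos: [0.6348, -0.2038, 0.0623]
tool_rot: [0.998, -0.061, -0.0, -0.0]
force: [-0.2, -0.7, -5.1]
finger_gap: 0.413
```

Emit:
{"api": "send_rows", "payload": {"motion": [{"gripper": 20,"travel": [0,0,2],"rotation": [0,0,0]},{"gripper": 20,"travel": [0,0,0],"rotation": [0,0,0]},{"gripper": 20,"travel": [0,0,0],"rotation": [0,0,0]},{"gripper": 20,"travel": [0,0,0],"rotation": [0,0,0]}]}}

```text
t: 7.37
tcp_pos: [0.6349, -0.2037, 0.0604]
tool_rot: [0.998, -0.061, 0.0, 0.0]
force: [-0.2, 0.3, -5.5]
finger_gap: 0.417
```

Emit:
{"api": "send_rows", "payload": {"motion": [{"gripper": 20,"travel": [0,0,1.5],"rotation": [0,0,0]},{"gripper": 20,"travel": [0,0,0],"rotation": [0,0,0]},{"gripper": 20,"travel": [0,0,0],"rotation": [0,0,0]},{"gripper": 20,"travel": [0,0,0],"rotation": [0,0,0]}]}}

```text
t: 7.7
tcp_pos: [0.6348, -0.2037, 0.0588]
tool_rot: [0.998, -0.061, -0.0, -0.0]
force: [-0.5, -0.2, -5.5]
finger_gap: 0.412
```

Emit:
{"api": "send_rows", "payload": {"motion": [{"gripper": 20,"travel": [0,0,1.5],"rotation": [0,0,0]},{"gripper": 20,"travel": [0,0,0],"rotation": [0,0,0]},{"gripper": 20,"travel": [0,0,0],"rotation": [0,0,0]}]}}

```text
t: 7.95
tcp_pos: [0.6347, -0.2037, 0.0571]
tool_rot: [0.998, -0.061, -0.0, -0.0]
force: [0.9, 0.3, -4.8]
finger_gap: 0.415
```

Emit:
{"api": "send_rows", "payload": {"motion": [{"gripper": 20,"travel": [0,0,1],"rotation": [0,0,0]},{"gripper": 20,"travel": [0,0,0],"rotation": [0,0,0]},{"gripper": 20,"travel": [0,0,0],"rotation": [0,0,0]}]}}

```text
t: 8.2
tcp_pos: [0.6347, -0.2037, 0.0562]
tool_rot: [0.998, -0.061, -0.0, -0.0]
force: [0.5, 0.6, -5.0]
finger_gap: 0.414
```

Emit:
{"api": "send_rows", "payload": {"motion": [{"gripper": 20,"travel": [-5,0,0],"rotation": [0,0,0]},{"gripper": 20,"travel": [-8,0,0],"rotation": [0,0,0]},{"gripper": 20,"travel": [-8,0,0],"rotation": [0,0,0]},{"gripper": 20,"travel": [-8,0,0],"rotation": [0,0,0]},{"gripper": 20,"travel": [-8,0,0],"rotation": [0,0,0]},{"gripper": 20,"travel": [-8,0,0],"rotation": [0,0,0]},{"gripper": 20,"travel": [-5,0,0],"rotation": [0,0,0]},{"gripper": 20,"travel": [0,0,0],"rotation": [0,0,0]},{"gripper": 20,"travel": [0,0,0],"rotation": [0,0,0]},{"gripper": 20,"travel": [0,0,0],"rotation": [0,0,0]}]}}

```text
t: 9.03
tcp_pos: [0.5859, -0.1979, 0.0565]
tool_rot: [0.998, -0.061, 0.001, 0.0]
force: [4.1, 0.3, -6.2]
finger_gap: 0.416
```

Run:
```python
from h import *
import cv2
st();i=manip.snapshot('wrist');j=manip.snapshot('side');st()
cv2.imwrite('pics/w5.png',np.hstack([i[:,140:420],cv2.resize(j[80:290,240:490],(500,420))])[:,:,::-1])
```

```text
9.0333 [ 0.5859 -0.1979  0.0565] [ 4.1  0.3 -6.2] [ 0.01 -0.76 -0.02] 0.416 -7.05 [ 1.4e-03 -5.0e-04 -1.0e+00]
9.1333 [ 0.586  -0.1979  0.0565] [ 4.4 -0.5 -7. ] [-0.02 -0.75 -0.04] 0.414 -7.04 [ 1.3e-03 -6.0e-04 -1.0e+00]
```

View pics/w5.png

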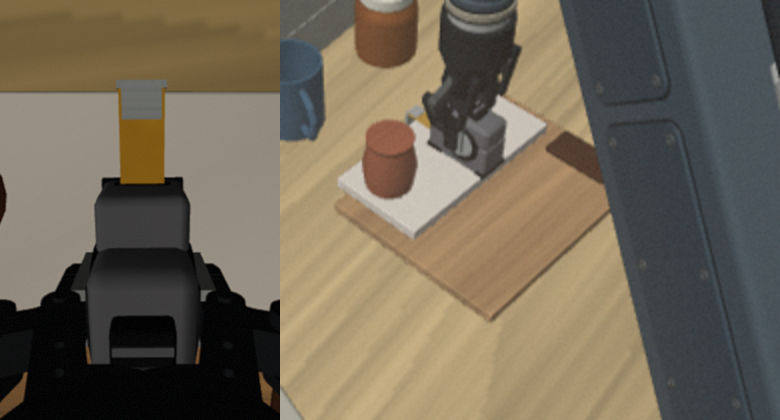

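The hook is caught on the far edge at wrist (282,85), with yellow blade drawn out and a 4 N pull. The tile edge is at row 92, and the pot is well to the left.

Run:
```python
from h import *
import cv2
s,m=st();p=np.array(s['tcp_pos'])
g=cv2.cvtColor(cv2.imread('pics/w5.png'),6).astype(int)
for c in(30,80,200,250):print(c,g[84:100,c].tolist())
for q in((180,92.5),(400,92.5)):print(m.T@(ray('wrist',q,.036)-p))
a=np.radians(-7.05);ex=np.array([np.cos(a),np.sin(a)]);ey=np.array([-ex[1],ex[0]])
d=p[:2]-[.662,-.1955];print(d@ex,d@ey)
```

```text
9.1333 [ 0.586  -0.1979  0.0565] [ 4.4 -0.5 -7. ] [-0.02 -0.75 -0.04] 0.414 -7.04 [ 1.3e-03 -6.0e-04 -1.0e+00]
30 [106, 104, 106, 107, 105, 104, 99, 88, 106, 128, 140, 145, 144, 145, 145, 147]
80 [103, 101, 102, 103, 101, 103, 96, 83, 104, 125, 141, 146, 145, 143, 142, 143]
200 [94, 94, 93, 93, 93, 95, 91, 87, 104, 120, 132, 140, 141, 143, 141, 141]
250 [93, 92, 91, 91, 94, 93, 91, 85, 99, 117, 129, 140, 141, 140, 140, 141]
[ 0.07785218 -0.04614039  0.02058263]
[0.0777829  0.05179481 0.02062617]
-0.07515203269604527 -0.011709305161774252
```

Emit:
{"api": "send_rows", "payload": {"motion": [{"gripper": 20,"travel": [-5,0,0],"rotation": [0,0,0]},{"gripper": 20,"travel": [-8,0,0],"rotation": [0,0,0]},{"gripper": 20,"travel": [-8,0,0],"rotation": [0,0,0]},{"gripper": 20,"travel": [-8,0,0],"rotation": [0,0,0]},{"gripper": 20,"travel": [-8,0,0],"rotation": [0,0,0]},{"gripper": 20,"travel": [-8,0,0],"rotation": [0,0,0]},{"gripper": 20,"travel": [-8,0,0],"rotation": [0,0,0]},{"gripper": 20,"travel": [-8,0,0],"rotation": [0,0,0]},{"gripper": 20,"travel": [-8,0,0],"rotation": [0,0,0]},{"gripper": 20,"travel": [-8,0,0],"rotation": [0,0,0]},{"gripper": 20,"travel": [-7,0,0],"rotation": [0,0,0]},{"gripper": 20,"travel": [0,0,0],"rotation": [0,0,0]}]}}

```text
t: 10.13
tcp_pos: [0.5003, -0.1872, 0.0565]
tool_rot: [0.998, -0.062, -0.0, -0.0]
force: [5.0, -2.6, -4.7]
finger_gap: 0.42
```

Emit:
{"api": "send_rows", "payload": {"motion": [{"gripper": 20,"travel": [0,0,0],"rotation": [0,0,0]},{"gripper": 20,"travel": [0,0,0],"rotation": [0,0,0]},{"gripper": 20,"travel": [0,0,0],"rotation": [0,0,0]},{"gripper": 20,"travel": [0,0,2],"rotation": [0,0,0]},{"gripper": 20,"travel": [0,0,2],"rotation": [0,0,0]},{"gripper": 20,"travel": [0,0,0],"rotation": [0,0,0]},{"gripper": 20,"travel": [0,0,0],"rotation": [0,0,0]}]}}

```text
t: 10.72
tcp_pos: [0.5038, -0.1883, 0.0531]
tool_rot: [0.998, -0.061, 0.002, 0.001]
force: [5.5, -0.6, -3.5]
finger_gap: 0.418
```

Run:
```python
from h import *
import cv2
s,m=st();p=np.array(s['tcp_pos']);i=manip.snapshot('wrist')
g=cv2.cvtColor(i,cv2.COLOR_RGB2GRAY)
cv2.imwrite('pics/w6.png',i[:,:,::-1])
for c in(200,380):print(c,g[0:40,c].tolist(),'|',g[170:230,c].tolist())
a=np.radians(-7.05);ex=np.array([np.cos(a),np.sin(a)])
print((p[:2]-[.662,-.1955])@ex)
```

```text
10.7167 [ 0.5038 -0.1883  0.0531] [ 5.5 -0.6 -3.5] [-0.22 -1.3  -0.06] 0.418 -7.05 [ 0.0043 -0.0023 -1.    ]
200 [150, 150, 151, 150, 151, 153, 153, 152, 150, 150, 152, 152, 153, 153, 152, 153, 153, 153, 153, 154, 153, 151, 153, 153, 153, 154, 154, 154, 154, 154, 155, 153, 155, 154, 156, 154, 154, 156, 154, 157] | [86, 87, 87, 86, 89, 88, 88, 92, 90, 95, 96, 94, 95, 97, 95, 94, 96, 95, 95, 97, 97, 97, 96, 99, 100, 98, 99, 97, 98, 101, 99, 101, 101, 103, 102, 104, 106, 108, 108, 106, 108, 108, 107, 102, 101, 99, 99, 96, 100, 101, 103, 102, 103, 105, 107, 110, 108, 103, 97, 95]
380 [150, 149, 149, 150, 151, 150, 149, 149, 150, 151, 151, 150, 150, 151, 151, 153, 152, 150, 151, 150, 151, 152, 153, 150, 151, 152, 154, 152, 152, 152, 153, 152, 152, 153, 152, 153, 154, 154, 154, 153] | [88, 91, 91, 93, 94, 90, 91, 92, 90, 91, 92, 93, 94, 95, 96, 94, 95, 98, 97, 100, 100, 99, 101, 99, 100, 103, 102, 104, 103, 107, 108, 110, 109, 106, 104, 104, 107, 105, 107, 108, 107, 110, 106, 107, 104, 103, 102, 102, 99, 99, 100, 103, 103, 103, 103, 105, 105, 104, 101, 99]
-0.1578506511352723
```

Run:
```python
from h import *
import cv2
s,m=st();p=np.array(s['tcp_pos'])
g=cv2.cvtColor(cv2.imread('pics/w6.png'),6)
for c in(180,200,215,350,380):
    v=g[40:200,c].astype(int);print(c,40+np.argmin(np.diff(v)),end=' ');k=40+np.argmin(np.diff(v));print(g[k-4:k+8,c].tolist(),(m.T@(ray('wrist',(c,k+.5),.036)-p)*1e3).round(1))
```

```text
10.7667 [ 0.5038 -0.1883  0.0531] [ 4.7 -0.4 -4.1] [-0.26 -1.29 -0.04] 0.413 -7.05 [ 0.0043 -0.0023 -1.    ]
180 163 [161, 162, 159, 149, 134, 99, 92, 96, 94, 92, 89, 89] [ 46.7 -47.7  17.3]
200 163 [161, 164, 161, 151, 135, 102, 93, 97, 96, 93, 89, 86] [ 46.7 -38.5  17.3]
215 163 [161, 162, 161, 151, 138, 104, 93, 96, 97, 91, 92, 88] [ 46.6 -31.6  17.3]
350 163 [161, 160, 162, 154, 136, 101, 87, 83, 84, 87, 89, 88] [46.6 30.5 17.4]
380 163 [160, 160, 158, 154, 136, 106, 85, 83, 83, 86, 88, 88] [46.6 44.3 17.4]
```

View pics/w6.png

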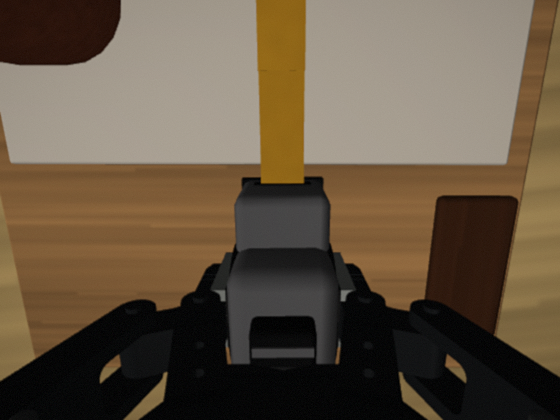

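The wrist view shows the tile's near edge at row 163, some 3–6 mm ahead of the case front, so the case has cleared the tile. The blade is straight and the rib (435–515, 197–335) lies clear of the fingers. Lowering.

Emit:
{"api": "send_rows", "payload": {"motion": [{"gripper": 20,"travel": [0,0,3],"rotation": [0,0,0]},{"gripper": 20,"travel": [0,0,3],"rotation": [0,0,0]},{"gripper": 20,"travel": [0,0,3],"rotation": [0,0,0]},{"gripper": 20,"travel": [0,0,0],"rotation": [0,0,0]},{"gripper": 20,"travel": [0,0,0],"rotation": [0,0,0]},{"gripper": 20,"travel": [0,0,0],"rotation": [0,0,0]}]}}

```text
t: 11.27
tcp_pos: [0.5035, -0.1882, 0.0439]
tool_rot: [0.998, -0.061, 0.002, 0.001]
force: [5.8, -0.6, -2.8]
finger_gap: 0.417
```

Emit:
{"api": "send_rows", "payload": {"motion": [{"gripper": 20,"travel": [0,0,1.5],"rotation": [0,0,0]},{"gripper": 20,"travel": [0,0,0],"rotation": [0,0,0]},{"gripper": 20,"travel": [0,0,0],"rotation": [0,0,0]},{"gripper": 20,"travel": [0,0,0],"rotation": [0,0,0]}]}}

```text
t: 11.6
tcp_pos: [0.5035, -0.1882, 0.0425]
tool_rot: [0.998, -0.061, 0.002, 0.001]
force: [5.3, -1.0, -2.6]
finger_gap: 0.415
```

```bash
python3 -c "
from h import *
st()"
```

```text
11.6 [ 0.5035 -0.1882  0.0425] [ 5.3 -1.  -2.6] [-0.18 -1.3  -0.14] 0.415 -7.04 [ 0.0036 -0.002  -1.    ]
```

Emit:
{"api": "send_rows", "payload": {"motion": [{"gripper": 20,"travel": [0,0,1],"rotation": [0,0,0]},{"gripper": 20,"travel": [0,0,0],"rotation": [0,0,0]},{"gripper": 20,"travel": [0,0,0],"rotation": [0,0,0]}]}}

```text
t: 11.85
tcp_pos: [0.5036, -0.1882, 0.0415]
tool_rot: [0.998, -0.061, 0.002, 0.001]
force: [4.9, -1.7, -2.3]
finger_gap: 0.411
```

Emit:
{"api": "send_rows", "payload": {"motion": [{"gripper": 20,"travel": [0,0,0.7],"rotation": [0,0,0]},{"gripper": 20,"travel": [0,0,0],"rotation": [0,0,0]},{"gripper": 20,"travel": [0,0,0],"rotation": [0,0,0]}]}}

```text
t: 12.1
tcp_pos: [0.5037, -0.1882, 0.0412]
tool_rot: [0.998, -0.061, 0.002, 0.001]
force: [4.9, -1.3, -0.9]
finger_gap: 0.418
```

Emit:
{"api": "send_rows", "payload": {"motion": [{"gripper": 20,"travel": [2,0,0],"rotation": [0,0,0]},{"gripper": 20,"travel": [0,0,0],"rotation": [0,0,0]},{"gripper": 20,"travel": [0,0,0],"rotation": [0,0,0]}]}}

```text
t: 12.35
tcp_pos: [0.5047, -0.1881, 0.041]
tool_rot: [0.998, -0.061, 0.001, 0.001]
force: [4.1, -0.6, 6.1]
finger_gap: 0.415
```

Emit:
{"api": "send_rows", "payload": {"motion": [{"gripper": 20,"travel": [1,0,0],"rotation": [0,0,0]},{"gripper": 20,"travel": [0,0,0],"rotation": [0,0,0]},{"gripper": 20,"travel": [0,0,0],"rotation": [0,0,0]}]}}

```text
t: 12.6
tcp_pos: [0.5047, -0.1881, 0.041]
tool_rot: [0.998, -0.061, 0.0, 0.0]
force: [1.3, -2.4, 6.8]
finger_gap: 0.414
```

Emit:
{"api": "send_rows", "payload": {"motion": [{"gripper": 20,"travel": [1,0,0],"rotation": [0,0,0]},{"gripper": 20,"travel": [0,0,0],"rotation": [0,0,0]},{"gripper": 20,"travel": [0,0,0],"rotation": [0,0,0]}]}}

```text
t: 12.85
tcp_pos: [0.5047, -0.1881, 0.041]
tool_rot: [0.998, -0.061, -0.001, 0.0]
force: [-1.0, -2.8, 7.9]
finger_gap: 0.414
```

Run:
```python
from h import *
import cv2
s,m=st();p=np.array(s['tcp_pos']);i=manip.snapshot('wrist')
g=cv2.cvtColor(i,cv2.COLOR_RGB2GRAY)
cv2.imwrite('pics/w7.png',i[:,:,::-1])
for c in(180,200,350,380):
    v=g[40:230,c].astype(int);k=40+np.argmin(np.diff(v));print(c,k,(m.T@(ray('wrist',(c,k+.5),.036)-p)*1e3).round(1))
print(g[140:200,262].tolist())
```

```text
12.85 [ 0.5047 -0.1881  0.041 ] [-1.  -2.8  7.9] [-0.42 -0.31 -0.06] 0.414 -7.0 [-1.8e-03 -2.0e-04 -1.0e+00]
180 168 [ 46.2 -44.1   4.9]
200 168 [ 46.2 -35.6   4.9]
350 169 [45.7 28.2  4.9]
380 169 [45.7 41.   4.9]
[103, 104, 105, 104, 104, 105, 103, 102, 103, 100, 102, 102, 102, 102, 102, 101, 102, 100, 101, 102, 100, 102, 99, 102, 101, 102, 102, 104, 101, 103, 103, 105, 104, 104, 106, 104, 105, 107, 107, 107, 109, 109, 100, 63, 23, 15, 22, 25, 25, 26, 22, 26, 27, 25, 27, 27, 33, 37, 42, 49]
```

Emit:
{"api": "send_rows", "payload": {"motion": [{"gripper": 20,"travel": [0,0,-1],"rotation": [0,0,0]},{"gripper": 20,"travel": [0,0,0],"rotation": [0,0,0]},{"gripper": 20,"travel": [0,0,0],"rotation": [0,0,0]}]}}

```text
t: 13.15
tcp_pos: [0.5063, -0.188, 0.041]
tool_rot: [0.998, -0.062, 0.0, 0.0]
force: [5.1, -1.1, -0.8]
finger_gap: 0.411
```

Emit:
{"api": "send_rows", "payload": {"motion": [{"gripper": 20,"travel": [1,0,0],"rotation": [0,0,0]},{"gripper": 20,"travel": [0,0,0],"rotation": [0,0,0]},{"gripper": 20,"travel": [0,0,0],"rotation": [0,0,0]}]}}

```text
t: 13.4
tcp_pos: [0.5069, -0.188, 0.041]
tool_rot: [0.998, -0.061, 0.0, 0.0]
force: [2.7, -2.2, 0.3]
finger_gap: 0.408
```

```bash
python3 -c "
from h import *
st()"
```

```text
13.4 [ 0.5069 -0.188   0.041 ] [ 2.7 -2.2  0.3] [-0.31 -0.89 -0.16] 0.408 -7.05 [ 1.e-04 -0.e+00 -1.e+00]
```

Emit:
{"api": "send_rows", "payload": {"motion": [{"gripper": 20,"travel": [0.7,0,-0.4],"rotation": [0,0,0]},{"gripper": 20,"travel": [0,0,0],"rotation": [0,0,0]},{"gripper": 20,"travel": [0,0,0],"rotation": [0,0,0]}]}}

```text
t: 13.65
tcp_pos: [0.5079, -0.1881, 0.0411]
tool_rot: [0.998, -0.062, 0.0, 0.0]
force: [4.6, -1.7, -4.5]
finger_gap: 0.409
```

Emit:
{"api": "send_rows", "payload": {"motion": [{"gripper": 20,"travel": [0.8,0,0],"rotation": [0,0,0]},{"gripper": 20,"travel": [0,0,0],"rotation": [0,0,0]},{"gripper": 20,"travel": [0,0,0],"rotation": [0,0,0]}]}}

```text
t: 13.9
tcp_pos: [0.5087, -0.1881, 0.0412]
tool_rot: [0.998, -0.062, 0.0, 0.0]
force: [4.6, -2.0, -4.3]
finger_gap: 0.415
```

Still moving freely (Fx remains 4.6 N), so I continue toward the edge.

Emit:
{"api": "send_rows", "payload": {"motion": [{"gripper": 20,"travel": [0.8,0,0],"rotation": [0,0,0]},{"gripper": 20,"travel": [0,0,0],"rotation": [0,0,0]},{"gripper": 20,"travel": [0,0,0],"rotation": [0,0,0]}]}}

```text
t: 14.15
tcp_pos: [0.5094, -0.1883, 0.0412]
tool_rot: [0.998, -0.062, 0.0, 0.0]
force: [5.2, -1.2, -4.5]
finger_gap: 0.414
```

Emit:
{"api": "send_rows", "payload": {"motion": [{"gripper": 20,"travel": [0.8,0,0],"rotation": [0,0,0]},{"gripper": 20,"travel": [0,0,0],"rotation": [0,0,0]},{"gripper": 20,"travel": [0,0,0],"rotation": [0,0,0]}]}}

```text
t: 14.4
tcp_pos: [0.51, -0.1883, 0.0413]
tool_rot: [0.998, -0.061, 0.0, -0.0]
force: [4.1, -2.2, -3.9]
finger_gap: 0.416
```

Emit:
{"api": "send_rows", "payload": {"motion": [{"gripper": 20,"travel": [0.8,0,0],"rotation": [0,0,0]},{"gripper": 20,"travel": [0,0,0],"rotation": [0,0,0]},{"gripper": 20,"travel": [0,0,0],"rotation": [0,0,0]}]}}

```text
t: 14.65
tcp_pos: [0.5101, -0.1883, 0.0414]
tool_rot: [0.998, -0.061, -0.001, -0.0]
force: [2.1, -3.0, -3.5]
finger_gap: 0.412
```

Contact: motion stopped at x = 0.510 and Fx is falling. I seat the case and release it.

Emit:
{"api": "send_rows", "payload": {"motion": [{"gripper": 20,"travel": [0,0,0.5],"rotation": [0,0,0]},{"gripper": 20,"travel": [0,0,0],"rotation": [0,0,0]},{"gripper": 20,"travel": [0,0,0],"rotation": [0,0,0]},{"gripper": 50,"travel": [0,0,0],"rotation": [0,0,0]},{"gripper": 60,"travel": [0,0,0],"rotation": [0,0,0]},{"gripper": 70,"travel": [0,0,0],"rotation": [0,0,0]},{"gripper": 70,"travel": [0,0,0],"rotation": [0,0,0]},{"gripper": 70,"travel": [0,0,0],"rotation": [0,0,0]}]}}

```text
t: 15.32
tcp_pos: [0.5101, -0.1879, 0.0409]
tool_rot: [0.998, -0.061, -0.001, -0.0]
force: [0.1, 0.2, 0.1]
finger_gap: 0.821
```

Emit:
{"api": "send_rows", "payload": {"motion": [{"gripper": 70,"travel": [0,0,-10],"rotation": [0,0,0]},{"gripper": 70,"travel": [0,0,-20],"rotation": [0,0,0]},{"gripper": 70,"travel": [0,0,-30],"rotation": [0,0,0]},{"gripper": 70,"travel": [0,0,-30],"rotation": [0,0,0]},{"gripper": 70,"travel": [0,0,-20],"rotation": [0,0,0]},{"gripper": 70,"travel": [0,0,-10],"rotation": [0,0,0]},{"gripper": 0,"travel": [0,0,0],"rotation": [0,0,0]},{"gripper": 0,"travel": [0,0,0],"rotation": [0,0,0]},{"gripper": 0,"travel": [0,0,0],"rotation": [0,0,0]},{"gripper": 0,"travel": [0,0,0],"rotation": [0,0,0]},{"gripper": 0,"travel": [0,0,0],"rotation": [0,0,0]},{"gripper": 0,"travel": [0,0,0],"rotation": [0,0,0]}]}}

```text
t: 16.32
tcp_pos: [0.5101, -0.1881, 0.1599]
tool_rot: [0.998, -0.062, -0.001, -0.001]
force: [-0.2, 0.6, 0.3]
finger_gap: 0.006
```

Run:
```python
from h import *
import cv2
st();i=manip.snapshot('wrist');s,m=st();p=np.array(s['tcp_pos'])
cv2.imwrite('pics/w8.png',i[:,:,::-1])
c=manip.calibration('wrist');M=np.array(c['cam_to_world'])
# expected button pixel if 5 mm behind tcp at z=.097
P=np.linalg.inv(M)@np.r_[p[:2]-m[:2,0]*.005,.097,1];print('expected btn px',P[0]/P[2]*c['fx']+c['cx'],P[1]/P[2]*c['fy']+c['cy'])
```

```text
16.3167 [ 0.5101 -0.1881  0.1599] [-0.2  0.6  0.3] [-0.03 -0.06  0.02] 0.006 -7.05 [-0.002   0.0013 -1.    ]
16.3667 [ 0.5103 -0.1882  0.1601] [0.8 0.5 0.5] [ 0.02  0.03 -0.03] -0.0 -7.05 [-0.0016  0.001  -1.    ]
expected btn px 283.6151103532666 236.13241542681936
```

View pics/w8.png

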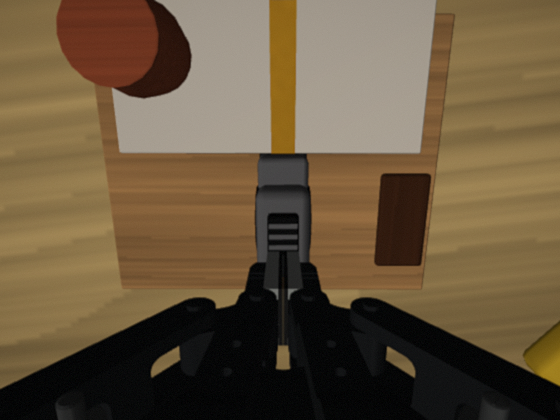

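The case stands square with its front flush at the tile's near edge (row 153), and the blade is straight over the tile. The button at about (283,231) is still up, and the pot and rib are in place. Next I press the button.

Emit:
{"api": "send_rows", "payload": {"motion": [{"gripper": 0,"travel": [-3.5,0,10],"rotation": [0,0,0]},{"gripper": 0,"travel": [0,0,20],"rotation": [0,0,0]},{"gripper": 0,"travel": [0,0,18],"rotation": [0,0,0]},{"gripper": 0,"travel": [0,0,8],"rotation": [0,0,0]},{"gripper": 0,"travel": [0,0,3],"rotation": [0,0,0]},{"gripper": 0,"travel": [0,0,0],"rotation": [0,0,0]},{"gripper": 0,"travel": [0,0,0],"rotation": [0,0,0]},{"gripper": 0,"travel": [0,0,0],"rotation": [0,0,0]}]}}

```text
t: 17.03
tcp_pos: [0.5078, -0.1883, 0.1028]
tool_rot: [0.998, -0.061, 0.001, 0.0]
force: [0.2, 0.6, 0.7]
finger_gap: -0.002
```

Emit:
{"api": "send_rows", "payload": {"motion": [{"gripper": 0,"travel": [0,0,1],"rotation": [0,0,0]},{"gripper": 0,"travel": [0,0,1],"rotation": [0,0,0]},{"gripper": 0,"travel": [0,0,1],"rotation": [0,0,0]},{"gripper": 0,"travel": [0,0,1],"rotation": [0,0,0]},{"gripper": 0,"travel": [0,0,0],"rotation": [0,0,0]}]}}

```text
t: 17.45
tcp_pos: [0.5071, -0.1879, 0.0979]
tool_rot: [0.998, -0.061, -0.0, -0.0]
force: [0.1, -0.0, -0.7]
finger_gap: 0.001
```

Emit:
{"api": "send_rows", "payload": {"motion": [{"gripper": 0,"travel": [0,0,1],"rotation": [0,0,0]},{"gripper": 0,"travel": [0,0,1],"rotation": [0,0,0]},{"gripper": 0,"travel": [0,0,0],"rotation": [0,0,0]},{"gripper": 0,"travel": [0,0,0],"rotation": [0,0,0]}]}}

```text
t: 17.78
tcp_pos: [0.5073, -0.188, 0.0963]
tool_rot: [0.998, -0.061, 0.0, 0.0]
force: [-0.1, 0.3, 2.7]
finger_gap: -0.001
```

Contact at about 0.0965 m, as expected. Pressing on.

Emit:
{"api": "send_rows", "payload": {"motion": [{"gripper": 0,"travel": [0,0,1],"rotation": [0,0,0]},{"gripper": 0,"travel": [0,0,1],"rotation": [0,0,0]},{"gripper": 0,"travel": [0,0,1],"rotation": [0,0,0]},{"gripper": 0,"travel": [0,0,0],"rotation": [0,0,0]},{"gripper": 0,"travel": [0,0,0],"rotation": [0,0,0]}]}}

```text
t: 18.2
tcp_pos: [0.5073, -0.188, 0.0932]
tool_rot: [0.998, -0.061, 0.0, 0.0]
force: [-0.6, -0.3, 3.6]
finger_gap: -0.001
```

Emit:
{"api": "send_rows", "payload": {"motion": [{"gripper": 0,"travel": [0,0,1],"rotation": [0,0,0]},{"gripper": 0,"travel": [0,0,1],"rotation": [0,0,0]},{"gripper": 0,"travel": [0,0,0],"rotation": [0,0,0]},{"gripper": 0,"travel": [0,0,0],"rotation": [0,0,0]}]}}

```text
t: 18.53
tcp_pos: [0.5074, -0.1881, 0.092]
tool_rot: [0.998, -0.061, 0.0, 0.0]
force: [-2.0, 1.1, 10.8]
finger_gap: 0.002
```

Emit:
{"api": "send_rows", "payload": {"motion": [{"gripper": 0,"travel": [0,0,1],"rotation": [0,0,0]},{"gripper": 0,"travel": [0,0,1],"rotation": [0,0,0]},{"gripper": 0,"travel": [0,0,0],"rotation": [0,0,0]},{"gripper": 0,"travel": [0,0,0],"rotation": [0,0,0]}]}}

```text
t: 18.87
tcp_pos: [0.5075, -0.1881, 0.0918]
tool_rot: [0.998, -0.061, 0.001, 0.0]
force: [-4.3, 2.5, 23.3]
finger_gap: 0.002
```

The button is at its stop: 5 mm of travel, with the force rising to 23 N. Retreating.

Emit:
{"api": "send_rows", "payload": {"motion": [{"gripper": 0,"travel": [0,0,-3],"rotation": [0,0,0]},{"gripper": 0,"travel": [0,0,-10],"rotation": [0,0,0]},{"gripper": 0,"travel": [0,0,-20],"rotation": [0,0,0]},{"gripper": 0,"travel": [0,0,-30],"rotation": [0,0,0]},{"gripper": 0,"travel": [0,0,-30],"rotation": [0,0,0]},{"gripper": 0,"travel": [0,0,0],"rotation": [0,0,0]},{"gripper": 0,"travel": [0,0,0],"rotation": [0,0,0]},{"gripper": 0,"travel": [0,0,0],"rotation": [0,0,0]}]}}

```text
t: 19.53
tcp_pos: [0.5067, -0.1877, 0.1816]
tool_rot: [0.998, -0.061, -0.0, -0.0]
force: [0.2, 0.3, -0.3]
finger_gap: 0.0
```

Run:
```python
from h import *
import cv2
s,m=st();i=manip.snapshot('wrist');p=np.array(s['tcp_pos'])
cv2.imwrite('pics/w9.png',i[:,:,::-1])
g=cv2.cvtColor(i,cv2.COLOR_RGB2GRAY).astype(int)
# gap between tile edge and case front: columns beside / on the case
for c in(200,268,272,283,295,299,370):
    v=g[90:230,c];k=90+np.argmin(np.diff(v));print(c,k,g[k-3:k+6,c].tolist())
# blade extent: yellow mask top/bottom and its centre line
h=cv2.cvtColor(i,cv2.COLOR_RGB2HSV);y=cv2.inRange(h,(15,150,90),(30,255,255))
for r in range(10,170,30):
    x=np.where(y[r,240:330])[0];print(r,(x.min()+240,x.max()+240) if len(x) else None)
print(g[0:120:4,283].tolist())
```

```text
19.5333 [ 0.5067 -0.1877  0.1816] [ 0.2  0.3 -0.3] [-0.01  0.01 -0.06] 0.0 -7.04 [-9.e-04  6.e-04 -1.e+00]
200 145 [158, 161, 159, 139, 100, 90, 97, 92, 88]
268 145 [159, 161, 163, 142, 75, 26, 22, 30, 39]
272 145 [122, 126, 129, 117, 69, 30, 21, 26, 37]
283 146 [106, 107, 103, 70, 34, 23, 27, 38, 54]
295 145 [156, 160, 163, 143, 74, 21, 17, 30, 41]
299 146 [162, 162, 145, 89, 32, 23, 27, 42, 53]
370 145 [160, 162, 160, 148, 116, 97, 87, 88, 90]
10 (np.int64(271), np.int64(294))
40 (np.int64(271), np.int64(294))
70 (np.int64(271), np.int64(294))
100 (np.int64(272), np.int64(293))
130 (np.int64(272), np.int64(293))
160 (np.int64(246), np.int64(246))
[118, 89, 103, 102, 102, 104, 102, 103, 106, 106, 107, 107, 107, 106, 104, 107, 108, 109, 107, 106, 106, 106, 105, 109, 98, 105, 106, 105, 107, 105]
```

Run:
```python
from h import *
import cv2
i=manip.snapshot('side')
h=cv2.cvtColor(i,cv2.COLOR_RGB2HSV);y=cv2.inRange(h,(15,150,90),(30,255,255))
y[:,:]=np.where(np.add.outer(np.zeros(420),np.arange(560))<260,0,y)
v,u=np.where(y[100:260,260:400]);u+=260;v+=100
k=np.argmin(v+0.7*0);print(len(u),'top of blade px',u[k],v[k]);
if len(u):print('on blade-top plane z=.037',ray('side',(u[k],v[k]),.038))
t=manip.snapshot('top');hs=cv2.cvtColor(t,cv2.COLOR_RGB2HSV);ry=cv2.inRange(hs,(15,150,90),(30,255,255))
vv,uu=np.where(ry[140:230,360:410]);print('top yellow',len(uu),(uu.min()+360,uu.max()+360,vv.min()+140,vv.max()+140) if len(uu) else '')
a=np.radians(-7.05);ex=np.array([np.cos(a),np.sin(a)])
if len(uu):
  P=ray('top',(uu.mean()+360,vv.min()+140-.5),.038);print((P[:2]-[.662,-.1955])@ex)
r=cv2.inRange(hs,(0,100,60),(10,255,255))[150:200,320:370];w,x=np.where(r);print('pot centroid now',x.mean()+320,w.mean()+150)
h0=cv2.cvtColor(cv2.imread('pics/top0.png'),cv2.COLOR_BGR2HSV);r=cv2.inRange(h0,(0,100,60),(10,255,255))[150:200,320:370];w,x=np.where(r);print('pot before',x.mean()+320,w.mean()+150)
```

```text
78 top of blade px 312 141
on blade-top plane z=.037 [ 0.65004826 -0.21244397  0.038     ]
top yellow 280 (np.int64(374), np.int64(383), np.int64(165), np.int64(203))
-0.008024732672981295
pot centroid now 339.7223837209302 171.7049418604651
pot before 339.5751937984496 170.92713178294574
```

```bash
python3 -c "
from h import *
st();print(manip.sign_off())"
```

```text
19.6833 [ 0.5062 -0.1874  0.1805] [ 0.5 -0.5 -0. ] [-0.06  0.04  0.03] -0.002 -7.05 [-0.0029  0.0018 -1.    ]
the job is handed in; nothing more can be done
None
```

The job is handed in at about 19.7 s of the 53 s allowed. I hooked the tape over the tile's far edge, drew the case back over the tile against a steady 4–5 N pull, and set it on the ware board. Once the case was against the near edge I released it, pressed the lock button to its stop and backed the gripper clear.

**Final checks:**
- **Case:** the wrist picture after retreat puts its front on the same pixel row as the tile's near edge, with the blade straight.
- **Hook:** both fixed cameras still show blade out to the far edge. The yellow ends about 8 mm short of it, which fits the grey hook plate covering the end. I did not see the hook's grip directly after locking.
- **Lock button:** it travelled about 5 mm before the force rose to 23 N at the stop.
- **Pot and rib:** the pot is within 1 px of where it started. The rib looked in place in the last picture I viewed; I did not measure it.

**What went wrong or disagreed:**
- My first move calls were refused because rows need every key.
- The first push forward stuck on board friction, which I briefly took for the tile edge. I lifted 1 mm and went about 5 mm further to reach the real contact.
- The top and wrist cameras disagreed by 2–6 mm on the tile's far edge, so I relied on contact forces there.

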